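# Dock a keyhole-mounted specimen jar and cap it

## Robot

A 6-joint arm with a two-finger parallel gripper is mounted at the origin on a cart in front of the work surface, level with it; the furniture and walls round the work are solid. World frame = base frame: x ahead of the robot, y to its left, z up, the work surface at z = 0. Lengths are in m, angles in rad, forces in N, time in s.
With the tool pointing down it reaches from about 0.35 to 0.775 m from the base axis. Payload 7.3 kg.
Tool frame: the origin (TCP) lies where the fingers leave the gripper's body, on its centre line; the fingertips stand 66 mm ahead of it and the grasp point (between the pads) lies 47 mm ahead of it (manip.pinch_z is the distance from the TCP to the grasp point, in m); z points along the fingers, y is the direction in which the jaws open and shut (so a half turn about z gives the same grasp; the last joint's range is limited). The gripper opens to 92 mm and grips with 3 to 60 N. Pads are 19 mm wide; open, the fingers measure 130 mm over their backs; the gripper's body (75 mm by 190 mm) begins 47 mm behind the grasp point.
Start: joints at [-1.385, 0.342, 1.524, -0, 1.275, -0.146], TCP at [0.171, -0.496, 0.292] pointing down, gripper open.
Joint ranges: [-2.53, 2.53], [-0.77, 2.02], [0.04, 2.7], [-1, 4.14], [0.28, 2.66], [-3.11, 3.11]. Speed limits (rad/s): [2.57, 2.57, 3.14, 3.14, 3.14, 3.14].

## Interface

Orientations are given as a rotation vector (axis times angle).
In Python, from cell import manip gives the robot as it stands.
- The arm moves only by the tool play_rows, never from a script. Its argument "motion" is a list of rows, each an object with "jaw": the finger opening in cm, from 0 to 9.18; "travel": the shift along the tool's x, y, z in cm, a list of three; "twist": the turn, a rotation vector about the tool's x, y, z in rad, a list of three. A call has 1 to 12 rows; each row shifts and turns the commanded pose from where the row before left it, along the tool's axes as they then stand; what a row does not reach is not made up. A row lasts 1/8 s, in which the tool goes at most 62.5 mm and 10.7 degrees, less where a joint would pass 70% of its speed; a pose out of reach is approached as far as the arm can. A call with a gripper value outside its range is refused whole. The fingers move at their own pace and stop on an object; "grip_force" is the grip in N (left out, the last holds). Time passes only in rows, so rows that do not move let the fingers close. It gives the time, the measured TCP pose, the force and the opening at its end, in the units of the state.
- manip.read_state(): the state, without advancing time (a new reading comes with each control period).
- manip.get_image(name): name is "scene" or "side" or "wrist"; returns a dict with "color" (420x560x3 uint8, red, green, blue), "fovy" (degrees; the focal length in pixels is half the picture's height over the tangent of half this angle, whatever the lens; pixels are square), "cx", "cy" (the principal point, pixels), "k1" (the pictures are not rectified: a ray, as slopes to the right and down, at radius r is drawn at 1 + k1 r^2 times it, then the intrinsics apply), "rvec" (rotation vector, rad) and "tvec" (3), from world to camera coordinates, as OpenCV has them. Camera axes: x right, y down, z forward; pixel columns grow to the right and rows downward; lengths in m; the calibration is good to about 2 mm. A picture is of the moment at which its call begins. There is no depth.
- manip.close_job(): hands the job in, once; it reports no verdict.
The state is a dict: "time": time; "joint_pos": joint angles; "qvel": joint speeds; "joint_efforts": joint torques, N m; "ee_pos": TCP position; "orientation": TCP orientation; "ft_force": force on the tool from outside, world axes, zero at the start; "wrist_torque": the same for the moment, N m; "opening": finger opening in m.
Only numpy, scipy, OpenCV 4.12 (cv2) and the standard library are available. Lean on these libraries where they do the work, as an engineer would, in place of code of your own. Each camera call takes 0.05 s, during which the arm holds its last target. There are 200 camera calls.

## Task

Lock the jar's carrier plate onto the bench dock: lower it with both keyholes over the two screw heads, yellow end of the plate towards the yellow end of the dock, until it lies flat, and slide it towards that end as far as it goes. Then swing the latch by its red knob fully shut behind the plate, and with the jar held like this twist its blue cap clockwise until it is fully shut. Keep the jar upright, do not drop it, leave the other things on the table where they are, and let go at the end.

Things in the scene. Friction and masses are not known exactly. Their poses are not given: they have to be found in the camera images.
- jar_plate: loose dark steel carrier plate 170 x 70 x 6 mm with a white square jar fixed on its middle, about 0.4 kg in all. Origin: centre of the plate's underside; x runs along the plate to its yellow-striped end, z up. The jar is 46 x 46 mm upright, faces square to x and y, 6 to 58 mm above the underside; above it the round blue cap, 60 to 86 mm.
- keyhole_front (a point): centre of the entry hole (25 mm wide) of the plate's front keyhole, at the underside, plate x = +64, y = 0 mm; a slot 12 mm wide runs from it 24 mm towards the plate's -x
- keyhole_rear (a point): the same of the rear keyhole, plate x = -40, y = 0 mm; its slot also runs 24 mm towards -x
- plate_nose (a point): middle of the plate's yellow-striped end, at the underside (85 mm along the plate's x from its origin)
- jar_grip (a point): middle of the jar body, 40 mm above the plate's underside: a good height to grip the jar by two opposite 46 mm faces (cap top is 46 mm higher)
- jar_cap (a joint): captive cap on the jar: rad, 0 = fully shut (hard stop, white line on the cap points to the yellow end of the plate), grows as it is unscrewed anticlockwise from above, up to 1.5; stiff (about 0.06 N m), stays where left, does not rise or come off
- cap_top (a point): centre of the top of the blue cap (42 mm across, 26 mm tall; its lower edge is 2 mm above the jar's shoulder, which is wider than the cap)
- dock: fixed grey dock base, 220 x 118 mm, 12 mm thick. Origin on the table top midway between its two screws; x runs to its yellow-striped end, z up; reaches x -112 to +108, y -45 to +72 mm. Two upright screws at x = +52 and -52 mm, y = 0: shank 8 mm thick, head 18 mm wide, 20 to 25 mm above the table (8 to 13 above the base)
- dock_entry (a point): where the plate's origin lies when its entry holes are over the screw heads and it is flat on the base (dock x = -12 mm, on the base's top); dock axes
- dock_home (a point): where the plate's origin lies when it is slid fully home, screw shanks at the slot ends (dock x = +12 mm, on the base's top); dock axes
- latch (a joint): aluminium arm 66 mm long, 16 mm wide on the dock behind the plate's plain end: rad, 0 = fully shut (hard stop; arm lies across behind the home plate, pointing along the dock's -y), grows as it swings open, up to 1.75 (1.57: pointing along the dock's -x); stiff (about 0.06 N m), stays where left
- latch_knob (a point): centre of the latch's upright red knob, 17 mm in diameter, from 21 to 55 mm above the table; 58 mm from the pivot; this point is 42 mm above the table
- latch_pivot (a point): pivot axis of the latch, on the dock at x = -85, y = +54 mm, 22 mm above the table; shutting turns the arm anticlockwise seen from above
- mouse: black computer mouse, bystander, origin under its centre
- tape: roll of tan tape, 94 mm across, bystander, origin under its centre
- loupe: black loupe, 36 mm, bystander, origin under its centre
- bottle: small brown dropper bottle, 102 mm tall, bystander, origin under its centre
- stapler: blue and black stapler, 131 mm, bystander, origin under its centre
- screwdriver: orange-handled screwdriver, 144 mm, lying near the front edge, bystander, origin under its centre

How it is judged:
On the way, in this order (a step that is already met when the one before it is completed fails the run):
1. the plate lies flat on the dock with both screw heads up through its entry holes (z of jar_plate in the frame of dock_home between -0.003 and 0.003 m and y of jar_plate in the frame of dock_home between -0.007 and 0.007 m and y of plate_nose in the frame of dock_home between -0.009 and 0.009 m and angle between jar_plate's own z axis and vertical below 0.05 rad and x of plate_nose in the frame of dock_home between 0.052 and 0.076 m), for 0.1 s.
2. the plate is slid fully home under the screw heads (z of jar_plate in the frame of dock_home between -0.003 and 0.003 m and y of jar_plate in the frame of dock_home between -0.007 and 0.007 m and y of plate_nose in the frame of dock_home between -0.009 and 0.009 m and angle between jar_plate's own z axis and vertical below 0.05 rad and x of plate_nose in the frame of dock_home between 0.08 and 0.089 m and x of jar_plate in the frame of dock_home between -0.005 and 0.004 m), for 0.2 s.
3. the latch is shut behind the home plate (all of step 2 and value of joint latch below 0.12 rad), for 0.2 s.
4. the cap is twisted shut (all of step 3 and value of joint jar_cap below 0.1 rad), for 0.2 s.
At the end, for the whole second after the job is handed in: The carrier plate lies flat on the dock (within 3 mm), yellow end to yellow end, slid home to within about 5 mm under both screw heads; the latch is within 0.12 rad of shut, the cap within 0.1 rad of shut, everything at rest and released (all of step 4 and linear speed of jar_plate below 0.02 m/s and contact force between the fingers and jar_plate below 0.2 N); the robot touches nothing.
It fails at once if the jar is tipped more than about 35 degrees (angle between jar_plate's own z axis and vertical above 0.6 rad).
It fails at once if the jar is dropped (falls freely, faster than 0.5 m/s) (linear speed of jar_plate above 0.5 m/s and contact force between the fingers and jar_plate below 0.5 N).
It fails at once if a bystander is shifted by more than 30 mm (distance of any of mouse, tape, loupe, bottle, stapler, screwdriver from where it was at the start of the episode above 0.03 m).
It also fails if it takes over 64 s, if anything falls off the work surface, if the arm or the gripper's body presses on something with over 40 N, if the wrist force passes 120 N, or if a joint passes its speed limit or range.

## Working session

There is one attempt and no reset: what is moved stays moved. The work goes in short steps, Python scripts to look and compute and a tool call to move; the robot and the scene stay as the last step left them, time stands still between calls to the robot, and variables do not carry over. Pictures are saved under pics/ and viewed, about 8 in all and at most 12, crops included, and the job is handed in when it is done.

Besides the shell and the picture viewer there is one more tool, called after "Emit:" by a JSON object that holds its "op" and its "data", one argument or row to a line. play_rows: Moves the arm, as the interface text tells. Its arguments: {"type":"object","properties":{"motion":{"type":"array"},"grip_force":{"type":"number"}},"required":["motion"]}

```bash
ls; mkdir -p pics; cat > h.py <<'E'
import numpy as np, cv2
from cell import manip
def shot(name, fn=None):
    im=manip.get_image(name)
    if fn: cv2.imwrite('pics/'+fn, im['color'][:,:,::-1])
    return im
def ray(im,u,v):
    h=im['color'].shape[0]; f=h/2/np.tan(np.radians(im['fovy'])/2)
    d=np.array([(u-im['cx'])/f,(v-im['cy'])/f]); s=d.copy()
    for _ in range(20): s=d/(1+im['k1']*(s@s))
    R=cv2.Rodrigues(np.array(im['rvec'],float))[0]; t=np.array(im['tvec'],float)
    return -R.T@t, R.T@np.array([s[0],s[1],1])
def onz(im,u,v,z):
    c,d=ray(im,u,v); return c+d*(z-c[2])/d[2]
def proj(im,p):
    h=im['color'].shape[0]; f=h/2/np.tan(np.radians(im['fovy'])/2)
    R=cv2.Rodrigues(np.array(im['rvec'],float))[0]; q=R@np.array(p,float)+np.array(im['tvec'],float)
    s=q[:2]/q[2]; s=s*(1+im['k1']*(s@s)); return s*f+[im['cx'],im['cy']]
E
python3 - <<'E'
from h import *
a=shot('scene','scene0.png');b=shot('side','side0.png');c=shot('wrist','wrist0.png')
for i in (a,b,c): print(i['fovy'],i['cx'],i['cy'],i['k1'],ray(i,280,210))
print(manip.read_state())
E
```

```text
pics
45.825271928412704 291.0906006520215 214.1328391128106 -0.13622600827597545 (array([-0.44830772, -0.43071964,  1.11597466]), array([ 0.64486745,  0.34100211, -0.68442028]))
51.19433892741506 279.86480721759165 206.41978668861464 0.018648501136377362 (array([1.06110218, 0.49550028, 1.08676774]), array([-0.43108323, -0.3470222 , -0.83295236]))
67.85931745301032 273.96668932026046 212.00824461032718 0.024615656673757407 (array([ 0.24154271, -0.47159674,  0.38375779]), array([-0.24879975, -0.10362207, -0.96321134]))
{'time': 0.15, 'joint_pos': array([-1.38500312e+00,  3.42557852e-01,  1.52478733e+00, -1.16086448e-06,
        1.27539897e+00, -1.46005520e-01]), 'qvel': array([ 0.00029812, -0.00202774, -0.00358767, -0.00071425, -0.00067942,
        0.00068375]), 'joint_efforts': array([ 2.07089717e-03, -4.31467903e+01, -2.44353729e+01,  7.16962642e-02,
        5.37807040e-02, -8.99951465e-05]), 'ee_pos': array([ 0.17099153, -0.49613471,  0.29171066]), 'orientation': array([-3.09732380e+00, -5.18611168e-01,  3.77109203e-05]), 'ft_force': array([-0.1330645 , -0.36759201, -0.23525924]), 'wrist_torque': array([-0.04415822, -0.00544695, -0.03181965]), 'opening': 0.09187242557143646}
```

View pics/scene0.png

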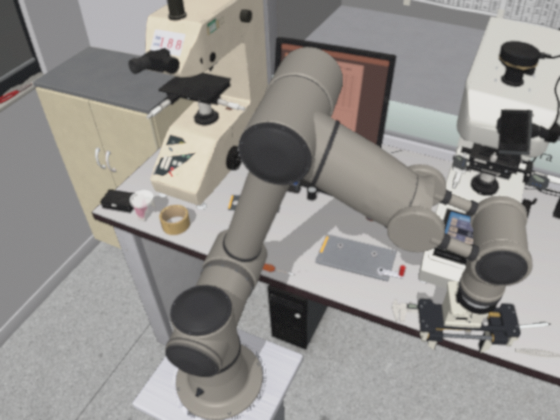

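View pics/side0.png

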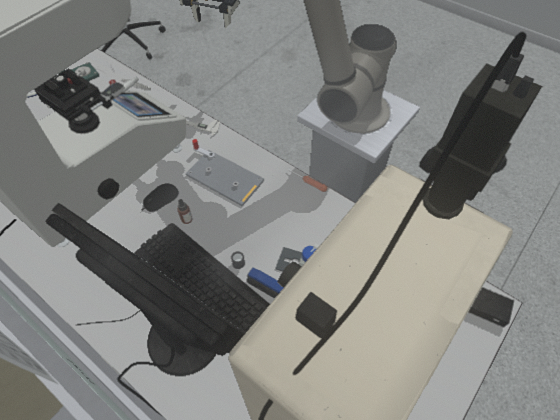

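The scene view shows the dock near (358,257) with its yellow end left at (325,243) and the red knob at (402,270). The side view shows the dock at (225,178), knob (196,145), screwdriver (315,184), jar cap (308,253) beside the beige microscope, stapler (265,282), loupe (238,259) and bottle (185,212).

```bash
python3 - <<'E'
from h import *
b=shot('side');a=shot('scene')
for im,nm in((b,'side'),(a,'scene')):
    hsv=cv2.cvtColor(im['color'],cv2.COLOR_RGB2HSV)
    for n,lo,hi,z in(('yellow',(15,120,120),(32,255,255),.012),('blue',(100,120,60),(125,255,255),.08),('red',(0,150,80),(8,255,255),.042),('red',(172,150,80),(180,255,255),.042)):
        m=cv2.inRange(hsv,lo,hi); k,l,s,c=cv2.connectedComponentsWithStats(m)
        for i in range(1,k):
            if s[i,4]>12:
                cnt=cv2.findContours((l==i).astype('uint8'),0,2)[0][0]
                print(nm,n,s[i],c[i].round(1),onz(im,*c[i],z).round(3)); 
for n,p,z in(('screw1',(236,185),.025),('screw2',(208,171),.025),('screwdriver',(315,184),.01),('loupe',(238,259),.02),('stapler',(265,282),.03),('plate corner',(283,250),.006),('bottle',(185,218),.01),('mouse',(160,197),.02),('scopeBL',(232,355),.1),('scopeT',(393,170),.3),('arm',(212,130),.02)):
    print(n,onz(b,*p,z).round(3))
im=b['color']; cv2.imwrite('pics/c1.png',cv2.resize(im[120:330,140:370,::-1],None,fx=3.4,fy=2.85*1,interpolation=cv2.INTER_CUBIC)) if 0 else cv2.imwrite('pics/c1.png',cv2.resize(im[125:320,150:400,::-1],None,fx=3,fy=3,interpolation=cv2.INTER_CUBIC))
E
```

```text
side yellow [243 186  13  15  29] [248.6 193. ] [ 0.515 -0.065  0.012]
side blue [303 246  13  13  93] [307.5 251.6] [0.598 0.212 0.08 ]
side blue [253 272  30  20 160] [270.2 282.1] [0.724 0.19  0.08 ]
scene yellow [321 238   6  14  21] [323.5 244.7] [ 0.508 -0.068  0.012]
scene yellow [490 313   9   3  19] [494.1 313.8] [ 0.459 -0.588  0.012]
scene red [400 267   4   8  23] [401.6 270.3] [ 0.48  -0.316  0.042]
screw1 [ 0.522 -0.108  0.025]
screw2 [ 0.535 -0.212  0.025]
screwdriver [0.362 0.072 0.01 ]
loupe [0.705 0.06  0.02 ]
stapler [0.715 0.164 0.03 ]
plate corner [0.602 0.135 0.006]
bottle [ 0.696 -0.154  0.01 ]
mouse [ 0.693 -0.26   0.02 ]
scopeBL [0.918 0.239 0.1  ]
scopeT [0.409 0.303 0.3  ]
arm [ 0.397 -0.326  0.02 ]
```

View pics/c1.png

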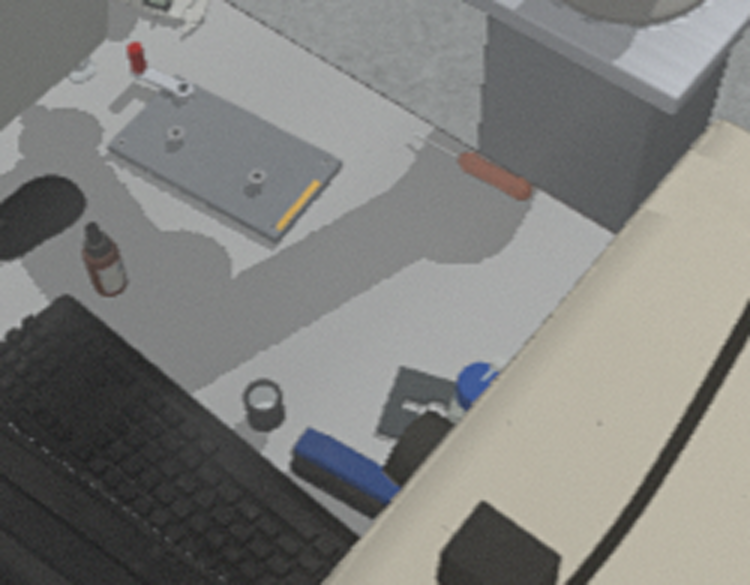

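The crop shows the dock with its screws at c1 (176,132) and (257,178), the yellow end to the lower right, and the latch open towards the upper left. The plate's plain corner and a keyhole are at (425,400), with the jar half hidden by the microscope. I'll move the wrist camera there.

```bash
cat >> h.py <<'E'
from scipy.spatial.transform import Rotation as Ro
def tool():
    s=manip.read_state(); R=Ro.from_rotvec(s['orientation']); x=R.as_matrix()[:,0]
    return np.array(s['ee_pos']), np.arctan2(x[1],x[0]), R
def plan(p1,a1,n,p0=None,a0=None):
    """equal rows from the present (or given) pose to TCP p1, yaw a1 (tool down)"""
    p,a,_=tool(); p0=p if p0 is None else np.array(p0); a0=a if a0 is None else a0
    d=(np.array(p1)-p0)/n; da=(a1-a0)/n
    print('n',n,'per row mm',np.linalg.norm(d)*1e3,'deg',np.degrees(da))
    for i in range(n):
        b=a0+da*i; X=np.array([np.cos(b),np.sin(b),0]);Y=np.array([np.sin(b),-np.cos(b),0])
        print((np.array([d@X,d@Y,-d[2]])*100).round(2).tolist(),round(-da,4))
E
python3 - <<'E'
from h import *
plan([.48,.08,.33],1.7,12)
E
```

```text
n 12 per row mm 54.57950124567739 deg 6.532566473724611
[4.0, -3.7, -0.32] -0.114
[4.39, -3.22, -0.32] -0.114
[4.73, -2.7, -0.32] -0.114
[5.01, -2.15, -0.32] -0.114
[5.22, -1.56, -0.32] -0.114
[5.36, -0.96, -0.32] -0.114
[5.44, -0.34, -0.32] -0.114
[5.44, 0.28, -0.32] -0.114
[5.37, 0.9, -0.32] -0.114
[5.24, 1.5, -0.32] -0.114
[5.03, 2.09, -0.32] -0.114
[4.76, 2.65, -0.32] -0.114
```

Emit:
{"op": "play_rows", "data": {
  "motion": [
    {"jaw": 9.18, "travel": [4.0, -3.7, -0.32], "twist": [0, 0, -0.114]},
    {"jaw": 9.18, "travel": [4.4, -3.2, -0.32], "twist": [0, 0, -0.114]},
    {"jaw": 9.18, "travel": [4.7, -2.7, -0.32], "twist": [0, 0, -0.114]},
    {"jaw": 9.18, "travel": [5.0, -2.15, -0.32], "twist": [0, 0, -0.114]},
    {"jaw": 9.18, "travel": [5.2, -1.55, -0.32], "twist": [0, 0, -0.114]},
    {"jaw": 9.18, "travel": [5.35, -0.95, -0.32], "twist": [0, 0, -0.114]},
    {"jaw": 9.18, "travel": [5.45, -0.35, -0.32], "twist": [0, 0, -0.114]},
    {"jaw": 9.18, "travel": [5.45, 0.3, -0.32], "twist": [0, 0, -0.114]},
    {"jaw": 9.18, "travel": [5.35, 0.9, -0.32], "twist": [0, 0, -0.114]},
    {"jaw": 9.18, "travel": [5.25, 1.5, -0.32], "twist": [0, 0, -0.114]},
    {"jaw": 9.18, "travel": [5.0, 2.1, -0.32], "twist": [0, 0, -0.114]},
    {"jaw": 9.18, "travel": [4.75, 2.65, -0.32], "twist": [0, 0, -0.114]}
  ]
}}

```text
time: 1.75
ee_pos: [0.4807, 0.0804, 0.3307]
orientation: [2.069, 2.364, 0.0]
ft_force: [0.7, -2.0, 0.9]
opening: 0.0918
```

```bash
python3 - <<'E'
from h import *
c=shot('wrist','wrist1.png'); print(tool()[:2]); print(ray(c,280,210))
for u,v in((0,0),(559,0),(0,419),(559,419)): print(onz(c,u,v,0).round(3))
E
```

```text
(array([0.48278225, 0.08511025, 0.33089927]), np.float64(1.7110283867548506))
(array([0.47134085, 0.15434964, 0.42284805]), array([ 0.05409341, -0.26310108, -0.96346596]))
[0.14  0.245 0.   ]
[0.779 0.33  0.   ]
[ 0.079 -0.384  0.   ]
[ 1.008 -0.259  0.   ]
```

View pics/wrist1.png

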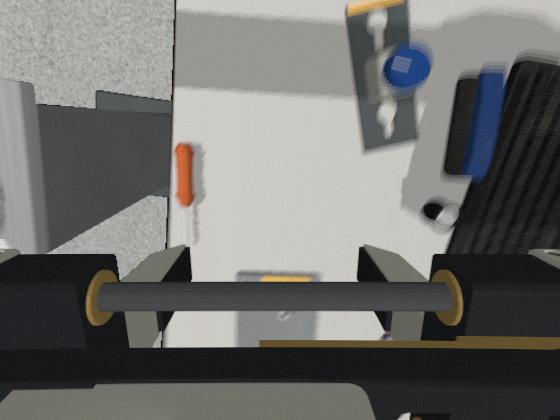

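The wrist view shows the plate with its yellow end at the top (375,6), the plain-end corners at (365,152) and (417,140), and the blue cap at (407,66). The stapler (475,122) and loupe (440,213) are to the right. The dock's yellow end is at (285,278) and the screwdriver at (185,190).

```bash
python3 - <<'E'
from h import *
c=shot('wrist','wrist1b.png'); p,a,_=tool(); print(p,a)
im=c['color']; hsv=cv2.cvtColor(im,cv2.COLOR_RGB2HSV)
m=cv2.inRange(hsv,(100,120,60),(125,255,255)); k,l,s,cc=cv2.connectedComponentsWithStats(m)
for i in range(1,k):
    if s[i,4]>300: print('blue',s[i],cc[i],onz(c,*cc[i],.08).round(4))
# dark plate mask
m=cv2.inRange(im,(40,40,40),(110,115,120)); m[:, :335]=0; m[:,430:]=0; m[165:]=0
g=cv2.cvtColor(im,cv2.COLOR_RGB2GRAY)
# edge points: scan rows for left edge and right edge
L=[];Rr=[]
for v in range(20,140,6):
    r=g[v].astype(int); d=np.diff(cv2.GaussianBlur(g,(3,3),0)[v].astype(int))
    u=330+np.argmin(d[330:385]); L.append((u,v))
for v in range(96,136,4):
    d=np.diff(cv2.GaussianBlur(g,(3,3),0)[v].astype(int)); u=395+np.argmax(d[395:435]); Rr.append((u,v))
print(L);print(Rr)
for n,E in(('L',L),('R',Rr)):
    P=np.array([onz(c,u,v,.006)[:2] for u,v in E]); f=cv2.fitLine(P.astype(np.float32),cv2.DIST_HUBER,0,1e-4,1e-4).ravel(); print(n,f,np.degrees(np.arctan2(f[1],f[0])))
B=[]
for u in range(372,412,5):
    d=np.diff(cv2.GaussianBlur(g,(3,3),0)[:,u].astype(int)); v=130+np.argmax(d[130:165]); B.append((u,v))
P=np.array([onz(c,u,v,.006)[:2] for u,v in B]); print(B); f=cv2.fitLine(P.astype(np.float32),cv2.DIST_HUBER,0,1e-4,1e-4).ravel(); print('B',f,np.degrees(np.arctan2(f[1],f[0])))
E
```

```text
[0.48153316 0.08258622 0.33048102] 1.7070053868331858
blue [ 377   57   48   46 1577] [401.25364616  80.13443247] [0.5954 0.2186 0.08  ]
blue [ 454   81   44  109 2821] [476.49982276 134.85856079] [0.6873 0.1769 0.08  ]
[(np.int64(340), 20), (np.int64(341), 26), (np.int64(382), 32), (np.int64(342), 38), (np.int64(343), 44), (np.int64(344), 50), (np.int64(344), 56), (np.int64(345), 62), (np.int64(346), 68), (np.int64(378), 74), (np.int64(377), 80), (np.int64(348), 86), (np.int64(349), 92), (np.int64(381), 98), (np.int64(350), 104), (np.int64(351), 110), (np.int64(352), 116), (np.int64(352), 122), (np.int64(353), 128), (np.int64(354), 134)]
[(np.int64(415), 96), (np.int64(410), 100), (np.int64(408), 104), (np.int64(408), 108), (np.int64(409), 112), (np.int64(409), 116), (np.int64(410), 120), (np.int64(410), 124), (np.int64(410), 128), (np.int64(411), 132)]
L [ 0.33134553 -0.94350946  0.55345243  0.23070744] -70.649536
R [ 0.23519664 -0.9719478   0.64296234  0.19429801] -76.39678
[(372, np.int64(158)), (377, np.int64(157)), (382, np.int64(156)), (387, np.int64(155)), (392, np.int64(154)), (397, np.int64(153)), (402, np.int64(152)), (407, np.int64(151))]
B [0.9439601  0.33005974 0.62958074 0.14148922] 19.2724
```

```bash
python3 - <<'E'
from h import *
c=shot('wrist'); c=shot('wrist','wrist1c.png'); p,a,_=tool(); print(p,a,np.abs(manip.read_state()['qvel']).max())
im=c['color']; hsv=cv2.cvtColor(im,cv2.COLOR_RGB2HSV)
m=cv2.inRange(hsv,(100,120,60),(125,255,255)); k,l,s,cc=cv2.connectedComponentsWithStats(m)
for i in range(1,k):
    if s[i,4]>300: print('blue',s[i],cc[i],onz(c,*cc[i],.08).round(4))
g=cv2.GaussianBlur(cv2.cvtColor(im,cv2.COLOR_RGB2GRAY),(3,3),0).astype(int)
L=[(330+np.argmin(np.diff(g[v])[330:365])+.5,v) for v in range(45,140,4)]
R=[(395+np.argmax(np.diff(g[v])[395:435])+.5,v) for v in range(108,138,3)]
B=[(u,130+np.argmax(np.diff(g[:,u])[130:170])+.5) for u in range(368,406,4)]
y=cv2.inRange(hsv,(12,110,110),(32,255,255)); y[60:]=0; ys=np.argwhere(y)[:,::-1]; print('yellow',ys.min(0),ys.max(0))
print(onz(c,*ys.mean(0),.006))
D=[]
for n,E in(('L',L),('R',R),('B',B)):
    P=np.array([onz(c,u,v,.006)[:2] for u,v in E],np.float32); f=cv2.fitLine(P,cv2.DIST_HUBER,0,1e-4,1e-4).ravel(); res=np.abs((P-f[2:])@[-f[1],f[0]])
    print(n,f.round(4),np.degrees(np.arctan2(f[1],f[0])).round(2),res.max().round(4)); D.append(f)
E
```

```text
[0.48000622 0.07937536 0.33015719] 1.7015728424012924 0.042319724595164414
blue [ 381   50   49   47 1651] [405.58025439  73.55784373] [0.5956 0.2187 0.08  ]
blue [ 459   75   44  109 2904] [481.68353994 128.8161157 ] [0.6873 0.1766 0.08  ]
yellow [347   0] [404  17]
[0.56950207 0.295751   0.006     ]
L [ 0.3276 -0.9448  0.5632  0.2046] -70.88 0.0005
R [ 0.3208 -0.9472  0.6483  0.1794] -71.29 0.0009
B [0.9448 0.3276 0.6209 0.1377] 19.12 0.0006
```

```bash
python3 - <<'E'
from h import *
a=shot('scene','scene1.png');b=shot('side')
def tri(p,q):
    o1,d1=ray(a,*p);o2,d2=ray(b,*q)
    A=np.c_[d1,-d2]; s=np.linalg.lstsq(A,o2-o1,rcond=None)[0]; P,Q=o1+s[0]*d1,o2+s[1]*d2; return ((P+Q)/2).round(3),np.linalg.norm(P-Q).round(3)
print('knob',tri((237,158),(292,272)))
for p in((195,190),(155,188),(233,155)): print('base',p,onz(a,*p,0).round(3),onz(a,*p,.1).round(3))
for q in((393,170),(330,243),(232,355),(508,235)): print(q,[onz(b,*q,z).round(3).tolist() for z in(0,.15,.3,.45)])
E
```

```text
knob (array([0.667, 0.264, 0.133]), np.float64(0.08))
base (195, 190) [0.574 0.439 0.   ] [0.483 0.361 0.1  ]
base (155, 188) [0.526 0.576 0.   ] [0.439 0.486 0.1  ]
base (233, 155) [0.802 0.418 0.   ] [0.69  0.342 0.1  ]
(393, 170) [[0.16, 0.23, 0.0], [0.284, 0.267, 0.15], [0.409, 0.303, 0.3], [0.533, 0.34, 0.45]]
(330, 243) [[0.5, 0.224, 0.0], [0.577, 0.261, 0.15], [0.655, 0.299, 0.3], [0.732, 0.336, 0.45]]
(232, 355) [[0.903, 0.213, 0.0], [0.925, 0.252, 0.15], [0.947, 0.291, 0.3], [0.968, 0.33, 0.45]]
(508, 235) [[0.167, 0.606, 0.0], [0.29, 0.591, 0.15], [0.414, 0.575, 0.3], [0.537, 0.56, 0.45]]
```

View pics/scene1.png

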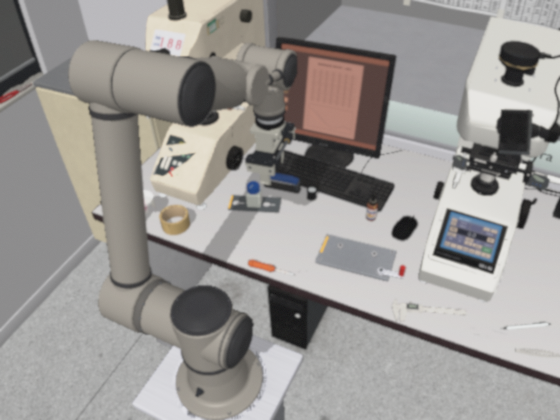

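The microscope stands at about y > 0.34, so the jar is clear of it. Next I take a close look at the dock.

```bash
python3 - <<'E'
from h import *
plan([.52,-.245,.31],1.7,6)
c=shot('wrist'); print([onz(c,u,v,.03).round(3).tolist() for u,v in((457,80),(450,170),(470,74),(440,213))])
E
```

```text
n 6 per row mm 54.36208123422283 deg 0.011783263319317104
[-5.43, -0.02, 0.34] -0.0002
[-5.43, -0.02, 0.34] -0.0002
[-5.43, -0.02, 0.34] -0.0002
[-5.43, -0.02, 0.34] -0.0002
[-5.43, -0.02, 0.34] -0.0002
[-5.43, -0.03, 0.34] -0.0002
[[0.674, 0.225, 0.03], [0.695, 0.123, 0.03], [0.686, 0.233, 0.03], [0.698, 0.067, 0.03]]
```

Emit:
{"op": "play_rows", "data": {
  "motion": [
    {"jaw": 9.18, "travel": [-5.43, 0, 0.34], "twist": [0, 0, 0]},
    {"jaw": 9.18, "travel": [-5.43, 0, 0.34], "twist": [0, 0, 0]},
    {"jaw": 9.18, "travel": [-5.43, 0, 0.34], "twist": [0, 0, 0]},
    {"jaw": 9.18, "travel": [-5.43, 0, 0.34], "twist": [0, 0, 0]},
    {"jaw": 9.18, "travel": [-5.43, 0, 0.34], "twist": [0, 0, 0]},
    {"jaw": 9.18, "travel": [-5.43, 0, 0.34], "twist": [0, 0, 0]},
    {"jaw": 9.18, "travel": [0, 0, 0], "twist": [0, 0, 0]},
    {"jaw": 9.18, "travel": [0, 0, 0], "twist": [0, 0, 0]},
    {"jaw": 9.18, "travel": [0, 0, 0], "twist": [0, 0, 0]},
    {"jaw": 9.18, "travel": [0, 0, 0], "twist": [0, 0, 0]}
  ]
}}

```text
time: 3.35
ee_pos: [0.522, -0.2435, 0.3107]
orientation: [2.072, 2.361, 0.0]
ft_force: [0.2, -0.8, 1.5]
opening: 0.0918
```

```bash
python3 - <<'E'
from h import *
c=shot('wrist','wrist2.png'); print(tool()[:2],np.abs(manip.read_state()['qvel']).max())
im=c['color']
cv2.imwrite('pics/w2.png',cv2.resize(im[:270,130:430,::-1],None,fx=2.2,fy=2.2,interpolation=cv2.INTER_CUBIC))
E
```

```text
(array([ 0.52209122, -0.2435455 ,  0.31062517]), np.float64(1.7010610146925642)) 0.0042230902017193735
```

View pics/w2.png

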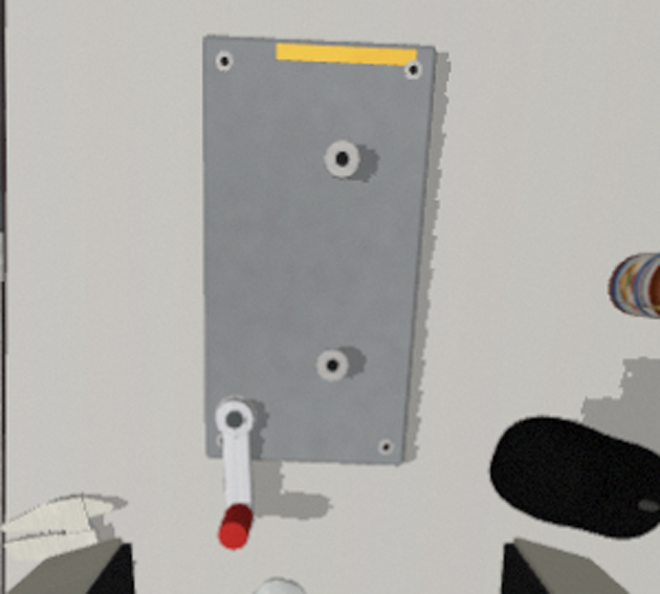

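The crop shows the screw heads at w2 (342,158) and (332,365), the yellow stripe at the top, the latch pivot at (234,418), and the red knob with its top near (235,535).

```bash
python3 - <<'E'
from h import *
c=shot('wrist','wrist2.png')
im=c['color']; g=cv2.cvtColor(im,cv2.COLOR_RGB2GRAY)
P=[]
for u,v in((342,158),(332,365)):
    u0,v0=int(130+u/2.2),int(v/2.2); w=g[v0-12:v0+13,u0-12:u0+13]
    m=(w>165).astype('uint8'); k,l,s,cc=cv2.connectedComponentsWithStats(m); i=1+np.argmax(s[1:,4])
    h=cv2.minEnclosingCircle(np.argwhere(l==i)[:,::-1].astype(np.float32)); q=np.array(h[0])+[u0-12,v0-12]; print(q,h[1],s[i],onz(c,*q,.025).round(4)); P.append(onz(c,*q,.025)[:2])
F,Rr=P; d=F-Rr; print('len',np.linalg.norm(d)); th=np.arctan2(d[1],d[0]); o=(F+Rr)/2; ex=d/np.linalg.norm(d); ey=np.array([-ex[1],ex[0]])
print('origin',o.round(4),'th',th,np.degrees(th),'entry',o-.012*ex,'home',o+.012*ex)
pv=o-.085*ex+.054*ey; print('pivot',pv, 'meas',onz(c,130+234/2.2,418/2.2,.025))
k=onz(c,130+235/2.2,536/2.2,.055)[:2]; print('knob',k,'len',np.linalg.norm(k-pv)); r=k-pv
print('latch angle', 'in dock:',r@ex,r@ey, 'shut knob',pv-.058*ey)
print('bottle',onz(c,130+640/2.2,285/2.2,.09),'mouse L',onz(c,130+492/2.2,460/2.2,.02))
E
```

```text
[285.    71.75] 7.846277713775635 [  5   5  15  16 134] [ 0.5179 -0.1142  0.025 ]
[280.5 165.5] 6.5193023681640625 [ 6  6 13 13 86] [ 0.527  -0.2175  0.025 ]
len 0.10371487998370889
origin [ 0.5224 -0.1659] th 1.6586855902937132 95.0356838629954 entry [ 0.52349292 -0.17782336] home [ 0.52138629 -0.15391599]
pivot [ 0.47610901 -0.25528151] meas [ 0.47711226 -0.25443794  0.025     ]
knob [ 0.48682021 -0.31253991] len 0.05825165288500245
latch angle in dock: -0.05797759098221761 -0.005643935482754401 shut knob [ 0.53388514 -0.25019049]
bottle [ 0.6538678  -0.15784859  0.09      ] mouse L [ 0.62669913 -0.26086616  0.02      ]
```

```bash
python3 - <<'E'
from h import *
plan([.596,.219,.19],1.902,9)
E
```

```text
n 9 per row mm 53.755601845209156 deg 1.2799844779920746
[4.99, 1.48, 1.34] -0.0223
[4.96, 1.59, 1.34] -0.0223
[4.92, 1.7, 1.34] -0.0223
[4.88, 1.81, 1.34] -0.0223
[4.84, 1.92, 1.34] -0.0223
[4.79, 2.03, 1.34] -0.0223
[4.75, 2.13, 1.34] -0.0223
[4.7, 2.24, 1.34] -0.0223
[4.65, 2.34, 1.34] -0.0223
```

Emit:
{"op": "play_rows", "data": {
  "motion": [
    {"jaw": 6.8, "travel": [5.0, 1.5, 1.34], "twist": [0, 0, -0.0223]},
    {"jaw": 6.8, "travel": [4.95, 1.6, 1.34], "twist": [0, 0, -0.0223]},
    {"jaw": 6.8, "travel": [4.92, 1.7, 1.34], "twist": [0, 0, -0.0223]},
    {"jaw": 6.8, "travel": [4.88, 1.8, 1.34], "twist": [0, 0, -0.0223]},
    {"jaw": 6.8, "travel": [4.84, 1.92, 1.34], "twist": [0, 0, -0.0223]},
    {"jaw": 6.8, "travel": [4.8, 2.03, 1.34], "twist": [0, 0, -0.0223]},
    {"jaw": 6.8, "travel": [4.75, 2.13, 1.34], "twist": [0, 0, -0.0223]},
    {"jaw": 6.8, "travel": [4.7, 2.24, 1.34], "twist": [0, 0, -0.0223]},
    {"jaw": 6.8, "travel": [4.65, 2.34, 1.34], "twist": [0, 0, -0.0223]},
    {"jaw": 6.8, "travel": [0, 0, 0], "twist": [0, 0, 0]},
    {"jaw": 6.8, "travel": [0, 0, 0], "twist": [0, 0, 0]},
    {"jaw": 6.8, "travel": [0, 0, 0], "twist": [0, 0, 0]}
  ]
}}

```text
time: 4.95
ee_pos: [0.5967, 0.2171, 0.1902]
orientation: [1.828, 2.554, 0.0]
ft_force: [0.5, -1.5, -0.1]
opening: 0.068
```

```bash
python3 - <<'E'
from h import *
p,a,_=tool(); print(p,a,manip.read_state()['qvel'].round(3))
c=shot('wrist','wrist3.png')
im=c['color']; hsv=cv2.cvtColor(im,cv2.COLOR_RGB2HSV)
m=cv2.inRange(hsv,(100,120,60),(125,255,255)); k,l,s,cc=cv2.connectedComponentsWithStats(m)
for i in range(1,k):
    if s[i,4]>300: print('blue',s[i],cc[i],onz(c,*cc[i],.08).round(4))
print('expected cap px',proj(c,[.596,.219,.086]),proj(c,[.596,.219,.06]))
E
```

```text
[0.59668353 0.2170765  0.19017555] 1.8991234159184016 [-0.007 -0.001 -0.001  0.003 -0.001 -0.   ]
blue [ 244  196   63   66 2965] [275.58279933 230.26812816] [0.5971 0.2212 0.08  ]
blue [381 233  39  38 748] [398.6644385  247.19117647] [0.6818 0.237  0.08  ]
expected cap px [273.06705972 235.64993888] [273.1654097  223.59485582]
```

View pics/wrist3.png

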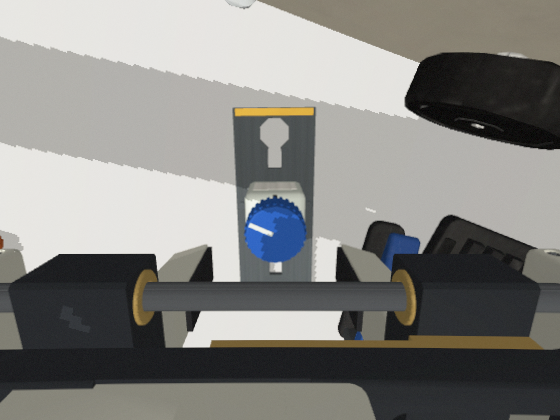

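The view shows the cap centred at (275,232) between the fingers and the plate square to the tool. The cap's white line points left, so it is about 1.2 rad open. The microscope knob at (490,95) is clear of the gripper. I'll descend and grip.

Emit:
{"op": "play_rows", "data": {
  "motion": [
    {"jaw": 6.8, "travel": [0.2, 0.1, 2.5], "twist": [0, 0, 0]},
    {"jaw": 6.8, "travel": [0, 0, 2.5], "twist": [0, 0, 0]},
    {"jaw": 6.8, "travel": [0, 0, 2.5], "twist": [0, 0, 0]},
    {"jaw": 6.8, "travel": [0, 0, 2.3], "twist": [0, 0, 0]},
    {"jaw": 6.8, "travel": [0, 0, 0], "twist": [0, 0, 0]},
    {"jaw": 4.0, "travel": [0, 0, 0], "twist": [0, 0, 0]},
    {"jaw": 4.0, "travel": [0, 0, 0], "twist": [0, 0, 0]},
    {"jaw": 4.0, "travel": [0, 0, 0], "twist": [0, 0, 0]},
    {"jaw": 4.0, "travel": [0, 0, 0], "twist": [0, 0, 0]},
    {"jaw": 4.0, "travel": [0, 0, 0], "twist": [0, 0, 0]}
  ],
  "grip_force": 30
}}

```text
time: 6.25
ee_pos: [0.5971, 0.2204, 0.0927]
orientation: [1.826, 2.555, 0.001]
ft_force: [-0.9, -1.6, 5.7]
opening: 0.0459
```

Emit:
{"op": "play_rows", "data": {
  "motion": [
    {"jaw": 4.0, "travel": [0, 0, -0.7], "twist": [0, 0, 0]},
    {"jaw": 4.0, "travel": [0, 0, -1.7], "twist": [0, 0, 0]},
    {"jaw": 4.0, "travel": [0, 0, -1.8], "twist": [0, 0, 0]},
    {"jaw": 4.0, "travel": [0, 0, -1.8], "twist": [0, 0, 0]},
    {"jaw": 4.0, "travel": [0, 0, 0], "twist": [0, 0, 0]},
    {"jaw": 4.0, "travel": [0, 0, 0], "twist": [0, 0, 0]}
  ]
}}

```text
time: 7.0
ee_pos: [0.5965, 0.2204, 0.1514]
orientation: [-1.827, -2.556, 0.001]
ft_force: [0.3, -0.2, -4.8]
opening: 0.0461
```

```bash
python3 - <<'E'
from h import *
c=shot('wrist'); c=shot('wrist','wrist4.png'); p,a,R=tool(); print(p,a)
im=c['color']; hsv=cv2.cvtColor(im,cv2.COLOR_RGB2HSV)
y=cv2.inRange(hsv,(12,110,110),(32,255,255)); y[200:]=0; k,l,s,cc=cv2.connectedComponentsWithStats(y); i=1+np.argmax(s[1:,4]); print(s[i],cc[i])
zt=p[2]-.0927+.006
x,yy,w,h=s[i][:4]
def tl(q): return R.inv().apply(q-p).round(4)
for q in((x,y),): pass
pts=np.argwhere(l==i)[:,::-1]
top=[(u,pts[pts[:,0]==u,1].min()-.5) for u in range(x+5,x+w-5,6)]
T=np.array([tl(onz(c,u,v,zt)) for u,v in top]); print('nose edge tool',T.mean(0), 'slope',np.polyfit(T[:,1],T[:,0],1)); 
print('sides',tl(onz(c,x,cc[i][1],zt)),tl(onz(c,x+w,cc[i][1],zt)))
cv2.imwrite('pics/w4.png',im[:300,150:420,::-1])
# dock target
print('entry yaw plan')
E
```

```text
[0.59633463 0.22028399 0.15073208] 1.9004593401195242
[ 212  105  123   13 1509] [272.87673956 110.91119947]
nose edge tool [ 0.0839     -0.00103158  0.08671053] slope [0.00621068 0.08390641]
sides [ 0.0807 -0.0332  0.0868] [0.0806 0.0338 0.0866]
entry yaw plan
```

View pics/w4.png

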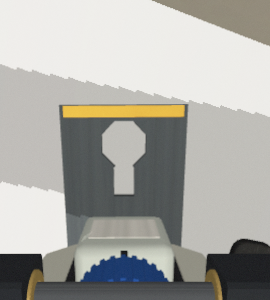

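The plate hangs level. Its nose is 84–85 mm ahead of the TCP and centred, so the plate origin matches the TCP. Next is the carry to above the entry position.

```bash
python3 - <<'E'
from h import *
plan([.5235,-.1778,.150],1.6587,10)
E
```

```text
n 10 per row mm 40.469282173018335 deg -1.3851789846716533
[-3.53, -1.98, 0.01] 0.0242
[-3.58, -1.89, 0.01] 0.0242
[-3.62, -1.8, 0.01] 0.0242
[-3.66, -1.72, 0.01] 0.0242
[-3.71, -1.63, 0.01] 0.0242
[-3.74, -1.54, 0.01] 0.0242
[-3.78, -1.45, 0.01] 0.0242
[-3.81, -1.35, 0.01] 0.0242
[-3.85, -1.26, 0.01] 0.0242
[-3.87, -1.17, 0.01] 0.0242
```

Emit:
{"op": "play_rows", "data": {
  "motion": [
    {"jaw": 4.0, "travel": [-1.8, -1.0, 0], "twist": [0, 0, 0.0121]},
    {"jaw": 4.0, "travel": [-3.55, -1.95, 0.01], "twist": [0, 0, 0.0242]},
    {"jaw": 4.0, "travel": [-3.6, -1.85, 0.01], "twist": [0, 0, 0.0242]},
    {"jaw": 4.0, "travel": [-3.64, -1.76, 0.01], "twist": [0, 0, 0.0242]},
    {"jaw": 4.0, "travel": [-3.68, -1.67, 0.01], "twist": [0, 0, 0.0242]},
    {"jaw": 4.0, "travel": [-3.72, -1.58, 0.01], "twist": [0, 0, 0.0242]},
    {"jaw": 4.0, "travel": [-3.76, -1.5, 0.01], "twist": [0, 0, 0.0242]},
    {"jaw": 4.0, "travel": [-3.8, -1.4, 0.01], "twist": [0, 0, 0.0242]},
    {"jaw": 4.0, "travel": [-3.83, -1.3, 0.01], "twist": [0, 0, 0.0242]},
    {"jaw": 4.0, "travel": [-3.86, -1.2, 0.01], "twist": [0, 0, 0.0242]},
    {"jaw": 4.0, "travel": [-1.95, -0.58, 0], "twist": [0, 0, 0.0121]},
    {"jaw": 4.0, "travel": [0, 0, 0], "twist": [0, 0, 0]}
  ]
}}

```text
time: 8.6
ee_pos: [0.5231, -0.1794, 0.1505]
orientation: [-2.125, -2.313, 0.0]
ft_force: [0.3, 0.1, -3.8]
opening: 0.0459
```

Emit:
{"op": "play_rows", "data": {
  "motion": [
    {"jaw": 4.0, "travel": [0, 0, 0.5], "twist": [0, 0, 0]},
    {"jaw": 4.0, "travel": [0, 0, 0.8], "twist": [0, 0, 0]},
    {"jaw": 4.0, "travel": [0, 0, 0], "twist": [0, 0, 0]},
    {"jaw": 4.0, "travel": [0, 0, 0], "twist": [0, 0, 0]}
  ]
}}

```text
time: 9.1
ee_pos: [0.5239, -0.1775, 0.1376]
orientation: [-2.121, -2.317, 0.0]
ft_force: [-0.1, 0.1, -4.6]
opening: 0.0457
```

```bash
python3 - <<'E'
from h import *
c=shot('wrist','wrist5.png'); p,a,R=tool(); print(p,a)
print(R.inv().apply(np.array([.5235,-.1778,0])-p))
im=c['color']
print('screw px pred',proj(c,[.5179,-.1142,.025]),'hole px',[proj(c,p+R.apply([.064-.0005,y,.0927])) for y in(-.0125,0,.0125)])
cv2.imwrite('pics/w5.png',cv2.resize(im[60:300,170:380,::-1],None,fx=2.5,fy=2.5))
E
```

```text
[ 0.52397013 -0.17763718  0.13773979] 1.659125621892031
[-1.02841483e-04 -4.94633388e-04  1.37739761e-01]
screw px pred [272.77221849 140.81406168] hole px [array([251.77770286, 143.12674909]), array([273.39989936, 143.13639721]), array([295.02515797, 143.12983791])]
```

View pics/w5.png

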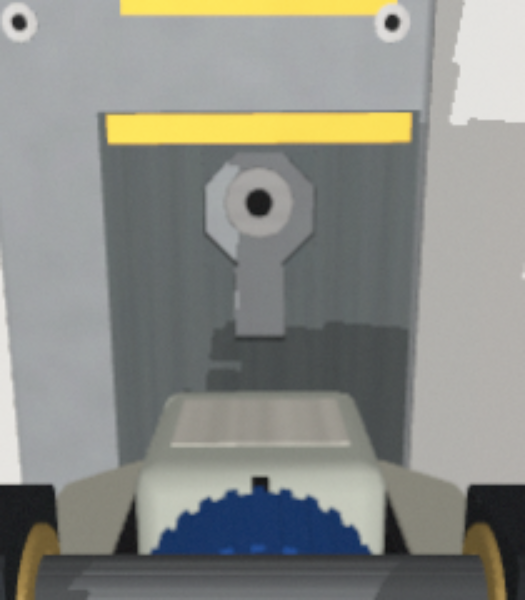

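The screw head at w5 (259,203) is centred in the front entry hole, which spans 206–313 × 152–259. I'll lower the plate.

Emit:
{"op": "play_rows", "data": {
  "motion": [
    {"jaw": 4.0, "travel": [0, 0, 0.8], "twist": [0, 0, 0]},
    {"jaw": 4.0, "travel": [0, 0, 0.8], "twist": [0, 0, 0]},
    {"jaw": 4.0, "travel": [0, 0, 0.7], "twist": [0, 0, 0]},
    {"jaw": 4.0, "travel": [0, 0, 0.5], "twist": [0, 0, 0]},
    {"jaw": 4.0, "travel": [0, 0, 0.3], "twist": [0, 0, 0]},
    {"jaw": 4.0, "travel": [0, 0, 0.1], "twist": [0, 0, 0]},
    {"jaw": 4.0, "travel": [0, 0, 0], "twist": [0, 0, 0]},
    {"jaw": 4.0, "travel": [0, 0, 0], "twist": [0, 0, 0]}
  ]
}}

```text
time: 10.15
ee_pos: [0.5239, -0.178, 0.1059]
orientation: [2.122, 2.316, 0.0]
ft_force: [-0.5, -0.9, -4.1]
opening: 0.0456
```

Emit:
{"op": "play_rows", "data": {
  "motion": [
    {"jaw": 4.0, "travel": [0, 0, 0.1], "twist": [0, 0, 0]},
    {"jaw": 4.0, "travel": [0, 0, 0.1], "twist": [0, 0, 0]},
    {"jaw": 4.0, "travel": [0, 0, 0], "twist": [0, 0, 0]},
    {"jaw": 4.0, "travel": [0, 0, 0], "twist": [0, 0, 0]}
  ]
}}

```text
time: 10.65
ee_pos: [0.5239, -0.178, 0.1047]
orientation: [2.121, 2.316, 0.0]
ft_force: [-3.3, 0.9, 5.6]
opening: 0.0455
```

Emit:
{"op": "play_rows", "data": {
  "motion": [
    {"jaw": 4.0, "travel": [0.3, 0, 0], "twist": [0, 0, 0]},
    {"jaw": 4.0, "travel": [0.4, 0, 0], "twist": [0, 0, 0]},
    {"jaw": 4.0, "travel": [0.5, 0, 0], "twist": [0, 0, 0]},
    {"jaw": 4.0, "travel": [0.5, 0, 0], "twist": [0, 0, 0]},
    {"jaw": 4.0, "travel": [0.4, 0, 0], "twist": [0, 0, 0]},
    {"jaw": 4.0, "travel": [0.2, 0, 0], "twist": [0, 0, 0]},
    {"jaw": 4.0, "travel": [0, 0, 0], "twist": [0, 0, 0]},
    {"jaw": 4.0, "travel": [0, 0, 0], "twist": [0, 0, 0]}
  ]
}}

```text
time: 11.65
ee_pos: [0.5229, -0.1557, 0.1047]
orientation: [2.119, 2.314, 0.001]
ft_force: [0.6, -3.5, 5.2]
opening: 0.0458
```

Emit:
{"op": "play_rows", "data": {
  "motion": [
    {"jaw": 4.0, "travel": [0.15, 0, 0], "twist": [0, 0, 0]},
    {"jaw": 4.0, "travel": [0.1, 0, 0], "twist": [0, 0, 0]},
    {"jaw": 4.0, "travel": [0.1, 0, 0], "twist": [0, 0, 0]},
    {"jaw": 4.0, "travel": [0, 0, 0], "twist": [0, 0, 0]},
    {"jaw": 4.0, "travel": [0, 0, 0], "twist": [0, 0, 0]}
  ]
}}

```text
time: 12.28
ee_pos: [0.5227, -0.1524, 0.1048]
orientation: [2.119, 2.314, 0.001]
ft_force: [1.5, -5.0, 5.2]
opening: 0.0457
```

Emit:
{"op": "play_rows", "data": {
  "motion": [
    {"jaw": 4.0, "travel": [0.1, 0, 0], "twist": [0, 0, 0]},
    {"jaw": 4.0, "travel": [0.1, 0, 0], "twist": [0, 0, 0]},
    {"jaw": 4.0, "travel": [0, 0, 0], "twist": [0, 0, 0]},
    {"jaw": 4.0, "travel": [0, 0, 0], "twist": [0, 0, 0]}
  ]
}}

```text
time: 12.78
ee_pos: [0.5226, -0.1509, 0.1048]
orientation: [2.119, 2.313, 0.001]
ft_force: [1.1, -8.1, 4.8]
opening: 0.0457
```

Emit:
{"op": "play_rows", "data": {
  "motion": [
    {"jaw": 4.0, "travel": [0.2, 0, 0], "twist": [0, 0, 0]},
    {"jaw": 4.0, "travel": [0.2, 0, 0], "twist": [0, 0, 0]},
    {"jaw": 4.0, "travel": [0, 0, 0], "twist": [0, 0, 0]},
    {"jaw": 4.0, "travel": [0, 0, 0], "twist": [0, 0, 0]}
  ]
}}

```text
time: 13.28
ee_pos: [0.5225, -0.1501, 0.105]
orientation: [2.115, 2.311, -0.004]
ft_force: [-0.7, -22.6, 2.5]
opening: 0.0461
```

```bash
python3 - <<'E'
from h import *
c=shot('wrist','wrist6.png'); p,a,R=tool(); print(p,a)
im=c['color']
cv2.imwrite('pics/w6.png',cv2.resize(im[60:300,170:380,::-1],None,fx=2.5,fy=2.5))
E
```

```text
[ 0.52252685 -0.15005943  0.10499797] 1.6591241279868447
```

View pics/w6.png

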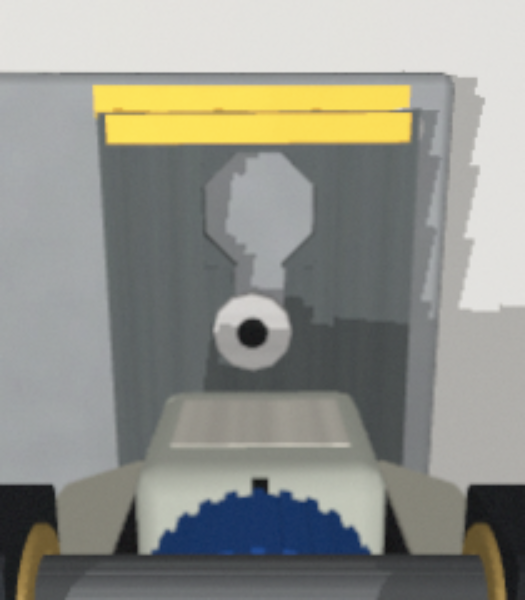

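The plate is home: the front screw is at the slot end at w6 (252,330), the yellow stripes coincide, and the push force rose to 22 N. I'll relax, release and rise.

Emit:
{"op": "play_rows", "data": {
  "motion": [
    {"jaw": 4.0, "travel": [-0.25, 0, 0], "twist": [0, 0, 0]},
    {"jaw": 4.0, "travel": [0, 0, 0], "twist": [0, 0, 0]},
    {"jaw": 6.5, "travel": [0, 0, 0], "twist": [0, 0, 0]},
    {"jaw": 6.5, "travel": [0, 0, 0], "twist": [0, 0, 0]},
    {"jaw": 6.5, "travel": [0, 0, 0], "twist": [0, 0, 0]},
    {"jaw": 6.5, "travel": [0, 0, -1.5], "twist": [0, 0, 0]},
    {"jaw": 6.5, "travel": [0, 0, -3], "twist": [0, 0, 0]},
    {"jaw": 6.5, "travel": [0, 0, -4], "twist": [0, 0, 0]},
    {"jaw": 6.5, "travel": [0, 0, -4], "twist": [0, 0, 0]},
    {"jaw": 6.5, "travel": [0, 0, 0], "twist": [0, 0, 0]}
  ],
  "grip_force": 20
}}

```text
time: 14.58
ee_pos: [0.5225, -0.1484, 0.233]
orientation: [2.117, 2.311, 0.004]
ft_force: [0.7, -0.5, 0.4]
opening: 0.0651
```

```bash
python3 - <<'E'
from h import *
a=shot('scene','scene2.png');p,y,_=tool(); print(p,y)
print([onz(a,u,v,0).round(3).tolist() for u,v in((437,235),(428,275),(398,310),(462,310))])
hsv=cv2.cvtColor(a['color'],cv2.COLOR_RGB2HSV)
m=cv2.inRange(hsv,(0,150,80),(8,255,255))|cv2.inRange(hsv,(172,150,80),(180,255,255))
k,l,s,c=cv2.connectedComponentsWithStats(m)
for i in range(1,k):
    if s[i,4]>10: print(s[i],c[i],onz(a,*c[i],.04))
plan([.487,-.3125,.215],1.66,5)
E
```

```text
[ 0.52166693 -0.14810761  0.2308024 ] 1.6586921878347907
[[0.7, -0.373, 0.0], [0.531, -0.387, 0.0], [0.377, -0.342, 0.0], [0.447, -0.504, 0.0]]
[11 92  6  3 12] [13.5        92.91666667] [0.77632213 1.59410538 0.04      ]
[400 267   4   8  22] [401.54545455 270.18181818] [ 0.48255381 -0.31519657  0.04      ]
n 5 per row mm 33.749885371977435 deg 0.014986423492471247
[-3.21, -0.98, 0.32] -0.0003
[-3.21, -0.98, 0.32] -0.0003
[-3.21, -0.98, 0.32] -0.0003
[-3.21, -0.98, 0.32] -0.0003
[-3.21, -0.98, 0.32] -0.0003
```

```bash
python3 - <<'E'
from h import *
plan([.486,-.313,.205],1.95,5)
E
```

```text
n 5 per row mm 34.13349872176887 deg 3.338141635251246
[-3.22, -1.0, 0.52] -0.0583
[-3.16, -1.19, 0.52] -0.0583
[-3.08, -1.37, 0.52] -0.0583
[-3.0, -1.55, 0.52] -0.0583
[-2.9, -1.72, 0.52] -0.0583
```

Emit:
{"op": "play_rows", "data": {
  "motion": [
    {"jaw": 5.0, "travel": [-3.2, -1.0, 0.52], "twist": [0, 0, -0.058]},
    {"jaw": 5.0, "travel": [-3.15, -1.2, 0.52], "twist": [0, 0, -0.058]},
    {"jaw": 5.0, "travel": [-3.1, -1.37, 0.52], "twist": [0, 0, -0.058]},
    {"jaw": 5.0, "travel": [-3.0, -1.55, 0.52], "twist": [0, 0, -0.058]},
    {"jaw": 5.0, "travel": [-2.9, -1.7, 0.52], "twist": [0, 0, -0.058]},
    {"jaw": 5.0, "travel": [0, 0, 0], "twist": [0, 0, 0]},
    {"jaw": 5.0, "travel": [0, 0, 0], "twist": [0, 0, 0]},
    {"jaw": 5.0, "travel": [0, 0, 0], "twist": [0, 0, 0]}
  ]
}}

```text
time: 15.62
ee_pos: [0.4855, -0.3116, 0.2026]
orientation: [-1.764, -2.599, -0.0]
ft_force: [-0.2, 0.9, 1.1]
opening: 0.0501
```

```bash
python3 - <<'E'
from h import *
c=shot('wrist','wrist7.png'); p,a,R=tool(); print(p,a)
hsv=cv2.cvtColor(c['color'],cv2.COLOR_RGB2HSV)
m=cv2.inRange(hsv,(0,150,60),(8,255,255))|cv2.inRange(hsv,(172,150,60),(180,255,255))
k,l,s,cc=cv2.connectedComponentsWithStats(m)
for i in range(1,k):
    if s[i,4]>30: print(s[i],cc[i],onz(c,*cc[i],.045),onz(c,*cc[i],.055))
print(proj(c,[.486,-.313,.055]),proj(c,[.486,-.313,.021]))
E
```

```text
[ 0.48559183 -0.31170961  0.20277789] 1.9495059582551948
[539 113  11  30  38] [542.10526316 126.78947368] [ 0.64877104 -0.17085778  0.045     ] [ 0.64116203 -0.1737215   0.055     ]
[263 202  19  27 431] [272.29698376 215.4361949 ] [ 0.48452472 -0.31162703  0.045     ] [ 0.48349136 -0.30885501  0.055     ]
[273.29985657 221.12807576] [273.40529979 209.87412011]
```

View pics/wrist7.png

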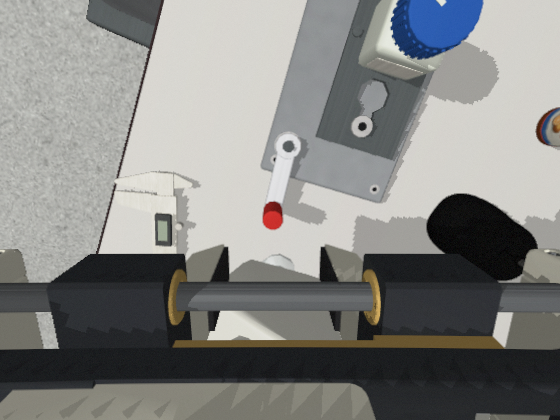

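The knob at (272,215) is centred under the grasp point, and the area around the fingers is clear. I'll descend and grip the knob.

Emit:
{"op": "play_rows", "data": {
  "motion": [
    {"jaw": 5.0, "travel": [0, 0, 2.7], "twist": [0, 0, 0]},
    {"jaw": 5.0, "travel": [0, 0, 2.7], "twist": [0, 0, 0]},
    {"jaw": 5.0, "travel": [0, 0, 2.7], "twist": [0, 0, 0]},
    {"jaw": 5.0, "travel": [0, 0, 2.7], "twist": [0, 0, 0]},
    {"jaw": 5.0, "travel": [0, 0, 0], "twist": [0, 0, 0]},
    {"jaw": 1.2, "travel": [0, 0, 0], "twist": [0, 0, 0]},
    {"jaw": 1.2, "travel": [0, 0, 0], "twist": [0, 0, 0]},
    {"jaw": 1.2, "travel": [0, 0, 0], "twist": [0, 0, 0]},
    {"jaw": 1.2, "travel": [0, 0, 0], "twist": [0, 0, 0]},
    {"jaw": 1.2, "travel": [0, 0, 0], "twist": [0, 0, 0]}
  ],
  "grip_force": 15
}}

```text
time: 16.92
ee_pos: [0.4855, -0.313, 0.0952]
orientation: [1.764, 2.598, -0.0]
ft_force: [0.3, 0.1, 3.1]
opening: 0.0163
```

```bash
python3 - <<'E'
from h import *
p,a,R=tool(); print(p,a,manip.read_state()['opening'])
pv=np.array([.4766,-.2549]); r=p[:2]-pv; print('r',np.linalg.norm(r),np.arctan2(r[1],r[0]))
th0=np.arctan2(r[1],r[0]); th1=1.6587-np.pi/2+.0  # dock -y direction
th1=1.6587-np.pi/2
print('sweep',th1-th0); n=14; q=p[:2]; X=np.array([np.cos(a),np.sin(a)]);Y=np.array([np.sin(a),-np.cos(a)])
for i in range(1,n+1):
    t=th0+(th1-th0)*i/n; z=pv+.0585*np.array([np.cos(t),np.sin(t)]); d=z-q; q=z; print(((d@X)*100).round(2),((d@Y)*100).round(2))
E
```

```text
[ 0.48546001 -0.3129878   0.09524166] 1.9484918461012217 0.016304876594579677
r 0.05875961565216099 -1.4194351063730366
sweep 1.50733877957814
-0.08 0.63
-0.04 0.63
0.03 0.63
0.09 0.62
0.16 0.61
0.23 0.59
0.29 0.56
0.35 0.53
0.4 0.49
0.45 0.44
0.49 0.39
0.53 0.33
0.57 0.27
0.59 0.21
```

Emit:
{"op": "play_rows", "data": {
  "motion": [
    {"jaw": 1.2, "travel": [-0.08, 0.63, 0], "twist": [0, 0, 0]},
    {"jaw": 1.2, "travel": [-0.04, 0.63, 0], "twist": [0, 0, 0]},
    {"jaw": 1.2, "travel": [0.03, 0.63, 0], "twist": [0, 0, 0]},
    {"jaw": 1.2, "travel": [0.09, 0.62, 0], "twist": [0, 0, 0]},
    {"jaw": 1.2, "travel": [0.16, 0.61, 0], "twist": [0, 0, 0]},
    {"jaw": 1.2, "travel": [0.23, 0.59, 0], "twist": [0, 0, 0]},
    {"jaw": 1.2, "travel": [0.29, 0.56, 0], "twist": [0, 0, 0]},
    {"jaw": 1.2, "travel": [0.35, 0.53, 0], "twist": [0, 0, 0]},
    {"jaw": 1.2, "travel": [0.4, 0.49, 0], "twist": [0, 0, 0]},
    {"jaw": 1.2, "travel": [0.45, 0.44, 0], "twist": [0, 0, 0]},
    {"jaw": 1.2, "travel": [0, 0, 0], "twist": [0, 0, 0]}
  ]
}}

```text
time: 18.3
ee_pos: [0.5321, -0.2734, 0.0949]
orientation: [1.764, 2.599, 0.0]
ft_force: [-1.4, -1.3, 5.0]
opening: 0.0166
```

```bash
python3 - <<'E'
from h import *
p,a,R=tool(); print(p,a,manip.read_state()['opening'],manip.read_state()['ft_force'])
pv=np.array([.4766,-.2549]); r=p[:2]-pv; print('r',np.linalg.norm(r),'latch angle',(1.6587-np.pi/2)-np.arctan2(r[1],r[0]))
E
```

```text
[ 0.53210662 -0.2734165   0.09491268] 1.94906090637168 0.016633382940760735 [-1.39044711 -1.34165448  4.95341989]
r 0.05851363498526598 latch angle 0.40988602337086344
```

Emit:
{"op": "play_rows", "data": {
  "motion": [
    {"jaw": 1.2, "travel": [0.49, 0.39, 0], "twist": [0, 0, 0]},
    {"jaw": 1.2, "travel": [0.53, 0.33, 0], "twist": [0, 0, 0]},
    {"jaw": 1.2, "travel": [0.57, 0.27, 0], "twist": [0, 0, 0]},
    {"jaw": 1.2, "travel": [0.59, 0.21, 0], "twist": [0, 0, 0]},
    {"jaw": 1.2, "travel": [0.2, 0.05, 0], "twist": [0, 0, 0]},
    {"jaw": 1.2, "travel": [0, 0, 0], "twist": [0, 0, 0]},
    {"jaw": 1.2, "travel": [0, 0, 0], "twist": [0, 0, 0]}
  ]
}}

```text
time: 19.18
ee_pos: [0.5347, -0.2517, 0.095]
orientation: [1.762, 2.594, -0.008]
ft_force: [-5.3, -21.4, -1.2]
opening: 0.0164
```

```bash
python3 - <<'E'
from h import *
p,a,R=tool(); print(p,a,manip.read_state()['opening'],manip.read_state()['ft_force'])
pv=np.array([.4766,-.2549]); r=p[:2]-pv; print('r',np.linalg.norm(r),'latch angle',(1.6587-np.pi/2)-np.arctan2(r[1],r[0]))
E
```

```text
[ 0.53468003 -0.25166957  0.09504439] 1.9484784715174275 0.01636022255671879 [ -5.32836241 -21.39065283  -1.16473306]
r 0.058169802755508426 latch angle 0.03234056165459292
```

Emit:
{"op": "play_rows", "data": {
  "motion": [
    {"jaw": 1.2, "travel": [-0.2, -0.05, 0], "twist": [0, 0, 0]},
    {"jaw": 1.2, "travel": [0, 0, 0], "twist": [0, 0, 0]},
    {"jaw": 4.5, "travel": [0, 0, 0], "twist": [0, 0, 0]},
    {"jaw": 4.5, "travel": [0, 0, 0], "twist": [0, 0, 0]},
    {"jaw": 4.5, "travel": [0, 0, 0], "twist": [0, 0, 0]},
    {"jaw": 4.5, "travel": [0, 0, -2], "twist": [0, 0, 0]},
    {"jaw": 4.5, "travel": [0, 0, -4], "twist": [0, 0, 0]},
    {"jaw": 4.5, "travel": [0, 0, -4], "twist": [0, 0, 0]},
    {"jaw": 6.0, "travel": [0, 0, -4], "twist": [0, 0, 0]},
    {"jaw": 6.0, "travel": [0, 0, 0], "twist": [0, 0, 0]}
  ]
}}

```text
time: 20.42
ee_pos: [0.5361, -0.2496, 0.2381]
orientation: [1.76, 2.594, 0.001]
ft_force: [-0.4, -0.7, -0.4]
opening: 0.0583
```

```bash
python3 - <<'E'
from h import *
plan([.522,-.152,.225],2.25,3)
E
```

```text
n 3 per row mm 33.15624464499066 deg 5.748355390680525
[3.2, 0.76, 0.44] -0.1003
[3.1, 1.08, 0.44] -0.1003
[2.98, 1.39, 0.44] -0.1003
```

Emit:
{"op": "play_rows", "data": {
  "motion": [
    {"jaw": 6.0, "travel": [3.2, 0.76, 0.44], "twist": [0, 0, -0.1]},
    {"jaw": 6.0, "travel": [3.1, 1.08, 0.44], "twist": [0, 0, -0.1]},
    {"jaw": 6.0, "travel": [3.0, 1.4, 0.44], "twist": [0, 0, -0.1]},
    {"jaw": 6.0, "travel": [0, 0, 0], "twist": [0, 0, 0]},
    {"jaw": 6.0, "travel": [0, 0, 0], "twist": [0, 0, 0]},
    {"jaw": 6.0, "travel": [0, 0, 0], "twist": [0, 0, 0]}
  ]
}}

```text
time: 21.18
ee_pos: [0.5208, -0.1524, 0.2212]
orientation: [-1.359, -2.833, 0.0]
ft_force: [-0.6, -0.6, -0.1]
opening: 0.0601
```

```bash
python3 - <<'E'
from h import *
c=shot('wrist','wrist8.png'); p,a,R=tool(); print(p,a)
im=c['color'];hsv=cv2.cvtColor(im,cv2.COLOR_RGB2HSV)
m=cv2.inRange(hsv,(100,120,60),(125,255,255)); k,l,s,cc=cv2.connectedComponentsWithStats(m)
for i in range(1,k):
    if s[i,4]>300:
        print('blue',s[i],cc[i]); ct=cv2.minEnclosingCircle(np.argwhere(l==i)[:,::-1].astype(np.float32)); print(ct)
# brighter top face only
V=hsv[:,:,2]; x,y,w,h=s[1+np.argmax(s[1:,4])][:4]
for q in((.5225,-.1505),(.5214,-.1539)): print(proj(c,[*q,.098]),proj(c,[*q,.072]))
cv2.imwrite('pics/w8.png',cv2.resize(im[120:300,170:390,::-1],None,fx=3,fy=3))
E
```

```text
[ 0.52079713 -0.1523852   0.2212955 ] 2.2470686740160963
blue [ 248  196   57   60 2473] [276.37323089 226.01172665]
((276.2795715332031, 225.16128540039062), 30.01850128173828)
[276.48305029 228.47294902] [276.24765408 218.04082538]
[272.38628989 231.02222059] [272.55683516 220.35972077]
```

View pics/w8.png

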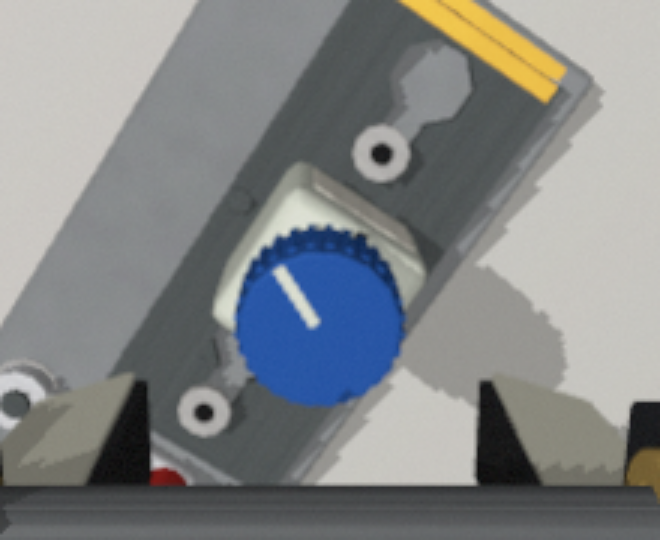

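The plate is still home and the red knob is behind it. The cap top is centred at w8 (320,325), which is (0.5225,-0.1505), and the white line points about 37° left of image up, so the cap is about 1.24 rad open. I'll grip it with the fingertips about 4 mm above the shoulder.

Emit:
{"op": "play_rows", "data": {
  "motion": [
    {"jaw": 6.0, "travel": [0.04, 0.25, 2.5], "twist": [0, 0, 0]},
    {"jaw": 6.0, "travel": [0, 0, 2.5], "twist": [0, 0, 0]},
    {"jaw": 6.0, "travel": [0, 0, 2.0], "twist": [0, 0, 0]},
    {"jaw": 6.0, "travel": [0, 0, 1.05], "twist": [0, 0, 0]},
    {"jaw": 6.0, "travel": [0, 0, 0], "twist": [0, 0, 0]},
    {"jaw": 3.5, "travel": [0, 0, 0], "twist": [0, 0, 0]},
    {"jaw": 3.5, "travel": [0, 0, 0], "twist": [0, 0, 0]},
    {"jaw": 3.5, "travel": [0, 0, 0], "twist": [0, 0, 0]},
    {"jaw": 3.5, "travel": [0, 0, 0], "twist": [0, 0, 0]}
  ],
  "grip_force": 20
}}

```text
time: 22.35
ee_pos: [0.5221, -0.1506, 0.1419]
orientation: [1.356, 2.833, -0.003]
ft_force: [-3.4, -4.3, 2.6]
opening: 0.0404
```

Emit:
{"op": "play_rows", "data": {
  "motion": [
    {"jaw": 3.5, "travel": [0, 0, 0], "twist": [0, 0, 0.08]},
    {"jaw": 3.5, "travel": [0, 0, 0], "twist": [0, 0, 0.14]},
    {"jaw": 3.5, "travel": [0, 0, 0], "twist": [0, 0, 0.14]},
    {"jaw": 3.5, "travel": [0, 0, 0], "twist": [0, 0, 0.14]},
    {"jaw": 3.5, "travel": [0, 0, 0], "twist": [0, 0, 0.14]},
    {"jaw": 3.5, "travel": [0, 0, 0], "twist": [0, 0, 0.14]},
    {"jaw": 3.5, "travel": [0, 0, 0], "twist": [0, 0, 0.14]},
    {"jaw": 3.5, "travel": [0, 0, 0], "twist": [0, 0, 0.14]},
    {"jaw": 3.5, "travel": [0, 0, 0], "twist": [0, 0, 0.1]},
    {"jaw": 3.5, "travel": [0, 0, 0], "twist": [0, 0, 0]},
    {"jaw": 3.5, "travel": [0, 0, 0], "twist": [0, 0, 0]}
  ]
}}

```text
time: 23.72
ee_pos: [0.523, -0.1505, 0.1418]
orientation: [2.684, 1.628, 0.001]
ft_force: [-0.2, -5.6, 2.9]
opening: 0.0407
```

```bash
python3 - <<'E'
from h import *
p,a,R=tool(); s=manip.read_state(); print(p,a,s['ft_force'],s['wrist_torque'],s['opening'])
E
```

```text
[ 0.52302117 -0.15053719  0.14178877] 1.0903124532085917 [-0.23830243 -5.58561765  2.87782487] [-0.96665634 -0.13684879  0.01913656] 0.0406706763299162
```

Emit:
{"op": "play_rows", "data": {
  "motion": [
    {"jaw": 3.5, "travel": [0, 0, 0], "twist": [0, 0, 0.06]},
    {"jaw": 3.5, "travel": [0, 0, 0], "twist": [0, 0, 0.06]},
    {"jaw": 3.5, "travel": [0, 0, 0], "twist": [0, 0, 0.06]},
    {"jaw": 3.5, "travel": [0, 0, 0], "twist": [0, 0, 0]}
  ]
}}

```text
time: 24.22
ee_pos: [0.5236, -0.1496, 0.1418]
orientation: [2.82, 1.381, 0.004]
ft_force: [4.9, 0.3, 3.9]
opening: 0.0406
```

```bash
python3 - <<'E'
from h import *
p,a,R=tool(); s=manip.read_state(); print(p,a,s['ft_force'],s['wrist_torque'],s['opening'])
E
```

```text
[ 0.52364357 -0.14957103  0.14182432] 0.9108183108053718 [4.87521349 0.31401275 3.94608122] [ 0.05695579 -0.93895234  0.34696137] 0.040599004685450295
```

Torque about z rose to 0.35 N m, so the cap is at its stop. I'll release, rise and check.

Emit:
{"op": "play_rows", "data": {
  "motion": [
    {"jaw": 3.5, "travel": [0, 0, 0], "twist": [0, 0, -0.04]},
    {"jaw": 6.2, "travel": [0, 0, 0], "twist": [0, 0, 0]},
    {"jaw": 6.2, "travel": [0, 0, 0], "twist": [0, 0, 0]},
    {"jaw": 6.2, "travel": [0, 0, 0], "twist": [0, 0, 0]},
    {"jaw": 6.2, "travel": [0, 0, -2], "twist": [0, 0, 0]},
    {"jaw": 6.2, "travel": [0, 0, -4], "twist": [0, 0, 0]},
    {"jaw": 6.2, "travel": [-1, 0, -4], "twist": [0, 0, 0]},
    {"jaw": 6.2, "travel": [-3, 0, -3], "twist": [0, 0, 0]},
    {"jaw": 6.2, "travel": [-3, 0, 0], "twist": [0, 0, 0]},
    {"jaw": 6.2, "travel": [0, 0, 0], "twist": [0, 0, 0]},
    {"jaw": 6.2, "travel": [0, 0, 0], "twist": [0, 0, 0]},
    {"jaw": 6.2, "travel": [0, 0, 0], "twist": [0, 0, 0]}
  ]
}}

```text
time: 25.72
ee_pos: [0.4819, -0.2058, 0.2706]
orientation: [-2.793, -1.436, 0.001]
ft_force: [0.1, -0.1, -0.1]
opening: 0.0621
```

```bash
python3 - <<'E'
from h import *
c=shot('wrist','wrist9.png'); p,a,R=tool(); print(p,a,manip.read_state()['ft_force'])
im=c['color']
print(proj(c,[.5225,-.1505,.098]))
cv2.imwrite('pics/w9.png',cv2.resize(im[0:270,110:470,::-1],None,fx=2.2,fy=2.2,interpolation=cv2.INTER_CUBIC))
E
```

```text
[ 0.48191291 -0.20588742  0.2706156 ] 0.9495056210512146 [-0.14285756  0.43598927  0.61704801]
[275.39099124 130.50762084]
```

No picture views are left, so I'll check by measurement.

```bash
python3 - <<'E'
from h import *
c=shot('wrist'); im=c['color']; hsv=cv2.cvtColor(im,cv2.COLOR_RGB2HSV)
m=cv2.inRange(hsv,(100,120,60),(125,255,255)); m=cv2.morphologyEx(m,cv2.MORPH_CLOSE,np.ones((3,3)))
k,l,s,cc=cv2.connectedComponentsWithStats(m); i=1+np.argmax(s[1:,4]); print('cap',s[i],cc[i])
hull=cv2.convexHull(np.argwhere(l==i)[:,::-1].astype(np.int32)); reg=cv2.fillConvexPoly(np.zeros_like(m),hull,1); reg=cv2.erode(reg,np.ones((5,5)))
w=((hsv[:,:,1]<90)&(hsv[:,:,2]>130)&(reg>0)).astype('uint8'); k,lw,sw,cw=cv2.connectedComponentsWithStats(w); print(sw[1:],cw[1:])
j=1+np.argmax(sw[1:,4]); pts=np.argwhere(lw==j)[:,::-1]
P=np.array([onz(c,u,v,.098)[:2] for u,v in pts],np.float32); f=cv2.fitLine(P,cv2.DIST_L2,0,.01,.01).ravel()
ctr=np.array([.5225,-.1505]); d=P.mean(0)-ctr; dirn=f[:2]*np.sign(f[:2]@d); print('line centre offset',d,'cap angle',np.arctan2(dirn[1],dirn[0])-1.6587)
r=cv2.inRange(hsv,(0,150,60),(8,255,255))|cv2.inRange(hsv,(172,150,60),(180,255,255)); k,l2,s2,c2=cv2.connectedComponentsWithStats(r)
pv=np.array([.4766,-.2549])
for q in range(1,k):
    if s2[q,4]>30:
        kn=onz(c,*c2[q],.04)[:2]; v=kn-pv; print('red',s2[q],c2[q],kn,np.linalg.norm(v),'latch',1.6587-np.pi/2-np.arctan2(v[1],v[0]))
y=cv2.inRange(hsv,(15,110,110),(32,255,255)); k,l3,s3,c3=cv2.connectedComponentsWithStats(y)
ex=np.array([np.cos(1.6587),np.sin(1.6587)]);ey=np.array([-ex[1],ex[0]]);o=np.array([.5224,-.1659])
for q in range(1,k):
    if s3[q,4]>60:
        pp=np.array([onz(c,u,v,.018)[:2]-o for v,u in np.argwhere(l3==q)]); print('yellow',s3[q],(pp@ex).min(),(pp@ex).max(),(pp@ey).min(),(pp@ey).max())
b=shot('side'); hs=cv2.cvtColor(b['color'],cv2.COLOR_RGB2HSV); r=cv2.inRange(hs,(0,130,60),(8,255,255))|cv2.inRange(hs,(172,130,60),(180,255,255)); k,l2,s2,c2=cv2.connectedComponentsWithStats(r)
for q in range(1,k):
    if s2[q,4]>8:
        kn=onz(b,*c2[q],.04)[:2]; v=kn-pv; print('side red',s2[q],kn,1.6587-np.pi/2-np.arctan2(v[1],v[0]))
E
```

```text
cap [ 251  106   50   52 1858] [276.23089343 132.22927879]
[[260 113  16  19  93]] [[267.86021505 122.44086022]]
line centre offset [-0.00127377  0.00865445] cap angle -0.014375188994751653
red [329 191  20  21 283] [338.795053  201.4204947] [ 0.53427641 -0.2503114 ] 0.057858648053901424 latch 0.00851316624218297
yellow [193  36  60  54 852] 0.0913293681833565 0.10367311723685814 -0.037039775947471223 0.034173423308719746
yellow [145 271  22  54 432] -0.06676531974949526 -0.015873335477548916 0.21175470569943441 0.2756857224011782
yellow [394 273  10  52 216] -0.2680002856906461 -0.20658692792594197 -0.001796470960529036 0.03849692362213898
side red [196 158   4   3  10] [ 0.52718235 -0.26023511] 0.1929888609134885
```

```bash
python3 - <<'E'
from h import *
c=shot('wrist'); im=c['color']; hsv=cv2.cvtColor(im,cv2.COLOR_RGB2HSV); g=cv2.cvtColor(im,cv2.COLOR_RGB2GRAY)
ex=np.array([np.cos(1.6587),np.sin(1.6587)]);ey=np.array([-ex[1],ex[0]]);o=np.array([.5224,-.1659])
for n,q in(('front',(.5179,-.1142)),('rear',(.527,-.2175))):
    u0,v0=proj(c,[*q,.025]).round().astype(int); w=g[v0-12:v0+13,u0-12:u0+13]; m=(w>150).astype('uint8'); k,l,s,cc=cv2.connectedComponentsWithStats(m)
    for i in range(1,k):
        if s[i,4]>40: z=cc[i]+[u0-12,v0-12]; e=onz(c,*z,.025)[:2]-o; print(n,s[i],z,'dock',e@ex,e@ey)
# cap top: fit circle to the near (lower) rim
m=cv2.inRange(hsv,(100,120,60),(125,255,255)); P=np.argwhere(m)[:,::-1]; P=P[(abs(P[:,0]-276)<40)&(abs(P[:,1]-130)<40)]
W=[];
for u in range(256,298,2):
    v=P[P[:,0]==u,1].max()+.5; W.append(onz(c,u,v,.098)[:2])
W=np.array(W); A=np.c_[2*W,np.ones(len(W))]; x=np.linalg.lstsq(A,(W**2).sum(1),rcond=None)[0]; r=np.sqrt(x[2]+x[:2]@x[:2]); e=x[:2]-o; print('cap centre',x[:2],'r',r,'dock',e@ex,e@ey)
y=cv2.inRange(hsv,(15,110,110),(32,255,255)); y[100:]=0
k,l,s,_=cv2.connectedComponentsWithStats(y); i=1+np.argmax(s[1:,4]); V=hsv[:,:,2]
pp=np.array([[*(onz(c,u,v,.015)[:2]-o),V[v,u]] for v,u in np.argwhere(l==i)]); xx=pp[:,:2]@ex; yy=pp[:,:2]@ey
for t in np.arange(.088,.106,.0015):
    k=(abs(xx-t)<.00075); print(round(t,4),k.sum(),pp[k,2].mean().round() if k.any() else '',(yy[k].min().round(3),yy[k].max().round(3)) if k.any() else '')
E
```

```text
front [  0   0  21  22 219] [250.19634703  99.93150685] dock 0.05315915582135328 -0.0005484144814357781
rear [  5   4  16  16 157] [314.22292994 177.65605096] dock -0.05164056420109567 -0.0003082480453966375
cap centre [ 0.52186782 -0.15130504] r 0.020447564265068476 dock 0.014585331637332838 -0.0007511732643413541
0.088 0  
0.0895 0  
0.091 0  
0.0925 47 213.0 (np.float64(-0.037), np.float64(-0.003))
0.094 93 236.0 (np.float64(-0.037), np.float64(0.029))
0.0955 109 248.0 (np.float64(-0.037), np.float64(0.03))
0.097 118 246.0 (np.float64(-0.037), np.float64(0.034))
0.0985 94 239.0 (np.float64(-0.031), np.float64(0.035))
0.1 106 235.0 (np.float64(-0.034), np.float64(0.034))
0.1015 127 248.0 (np.float64(-0.035), np.float64(0.034))
0.103 104 248.0 (np.float64(-0.035), np.float64(0.034))
0.1045 49 233.0 (np.float64(-0.033), np.float64(0.034))
0.106 0
```

```bash
python3 -c "
from h import *
s=manip.read_state(); print(s['time'],abs(s['qvel']).max(),s['ft_force']); print(manip.close_job())"
```

```text
25.925 0.002312768028540882 [0.18245338 1.18232554 0.06684018]
the job is handed in; nothing more can be done
None
```

I lowered the carrier plate over both screws, slid it home to the stop, swung the latch shut, twisted the cap to its stop, let go and handed the job in at about 26 s.

**Last checks (wrist camera):**
- **Plate:** it sits 2–3 mm past the nominal home position along the dock, within the 4 mm limit. Sideways error is under 1 mm. The push force rose to 22 N at the end of the slide.
- **Latch:** about 0.01 rad from shut. It reached its stop at 21 N.
- **Cap:** about −0.01 rad, so shut. Torque reached 0.35 N m at the stop.
- **Robot:** clear of everything and at rest.

**Disagreement:** the side camera gave a latch angle of 0.19 rad, which is over the 0.12 rad limit. That came from only 10 red pixels, so the knob was probably mostly hidden and I did not rely on it. The wrist view and the force at the stop both say the latch is shut.

**Not checked:**
- The last picture could not be viewed because the limit of 12 was reached, so the final checks are measurements only.
- I did not measure the bystanders again. I planned every move to pass clear of them and noticed no sign of contact.

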